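# Load the flanged bush flange-down in the measuring nest

### The job

Somebody left a sawn metal offcut in the round pocket of the measuring nest: put it in the scrap tray. Then take the flanged bush from its sloping rest and set it in the pocket with its flange down, flat on the pocket floor and standing upright. Leave the plain sleeve, the gauge block and the taper centre where they are.

Things in the scene. Friction and masses are not known exactly. Their poses are not given: they have to be found in the camera images.
- bush: Steel flanged bush, 250 g: flange 48 mm across, 8 mm thick, then a round shank 30 mm across, 50 mm long (58 mm overall; round about z). Origin: centre of the flange's outer face; +z runs from flange to shank end. It starts on bush_rest, flange face against the stop plate, z axis rising 30 degrees above level towards the rest's +x. Lifted straight up 45 mm it is clear of the rest.
- bush_rest: The bush's rest, fixed: steel base 100 x 60 x 6 mm with two thin rails (22 mm wide overall) rising at 30 degrees towards its +x, and a 40 mm wide stop plate at their low end. Origin: centre of its underside, z up. The bush's origin starts at (-22, 0, 36) mm in it. The rails touch the shank from below, 19 to 55 mm along the bush's z; the shank's sides are free to grip.
- sleeve: Plain steel sleeve without flange, 30 mm diameter, 58 mm long, lying in the same way on the twin rest. A bystander. Origin: centre of its lower end; +z along its axis, upward.
- sleeve_rest: The sleeve's twin rest, fixed: steel base 100 x 60 x 6 mm with two thin rails (22 mm wide overall) rising at 30 degrees towards its +x, and a 40 mm wide stop plate at their low end. Origin: centre of its underside, z up. The two rests may change places.
- nest: Measuring nest: fixed aluminium plate 120 x 120 x 20 mm with one round pocket 51.5 mm across and 7 mm deep in the middle of its top. Origin: centre of its underside, z up.
- pocket (a point): Centre of the pocket's floor, 13 mm above the work surface (7 mm below the plate's top); z up.
- offcut: Sawn bar offcut, aluminium block 22 (x) x 18 (y) x 30 (z) mm with a dark line round it, about 40 g, standing on the pocket floor near its middle, so that 23 mm of it show above the plate. Origin: centre of its underside; z up.
- tray: Scrap tray: fixed open dark sheet-steel box 150 x 150 mm, 60 mm high, walls and floor 3 mm. Origin: centre of its underside.
- tray_in (a point): Centre of the tray's inner floor, z up.
- gauge_block: Steel block 35 x 20 x 50 mm standing upright. A bystander. Origin: centre of its underside.
- centre: Taper lathe centre, 32 mm diameter foot, 66 mm high, standing point up. A bystander. Origin: centre of its underside.
Not all that is in view belongs to the job. Leave any blue or turquoise look-alike of the bush alone. There is more than one size of the offcut; the one meant has the size given above.

How it is judged:
By the outcome, as a careful person would: the job done as asked, in the order asked, and still so for the second after the job is handed in, with the robot touching nothing.
It also fails if it takes over 48 s, if anything falls off the work surface, if the arm or the gripper's body presses on something with over 40 N, if the wrist force passes 120 N, or if a joint passes its speed limit or range.

### The arm

A 6-joint arm with a two-finger parallel gripper is mounted at the origin on the work surface. World frame = base frame: x ahead of the robot, y to its left, z up, the work surface at z = 0. Lengths are in mm, angles in rad, forces in N, time in s.
With the tool pointing down it reaches from about 250 to 800 mm from the base axis. Payload 3.9 kg.
Tool frame: the origin (TCP) lies at the very end of the fingers, on their centre line; the grasp point (between the pads) lies 19 mm behind it (tcp_to_grasp is the distance from the TCP to the grasp point, in mm); z points along the fingers, y is the line along which they close (so a half turn about z gives the same grasp; the last joint's range is limited). The gripper opens to 85 mm and grips with 20 to 120 N. Pads are 22 mm wide; open, the fingers measure 114 mm over their backs; the gripper's body (76 mm by 85 mm) begins 54 mm behind the grasp point. The pads swing forward as they close: fully open they stand 13 mm farther back than shut.
Start: joints at [1.106, 0.26, -0.138, 1.173, 0, 1.571], TCP at [235.322, 469.296, 192.204] pointing down, gripper open.
Joint ranges: [-2.78, 2.78], [-0.83, 1.72], [-1.28, 1.37], [-1.9, 2.12], [-1.57, 1.48], [-3.14, 3.14]. Speed limits (rad/s): [2.57, 2.57, 3.14, 3.14, 3.14, 3.14].

### API

Orientations are given as [roll, pitch, yaw] about the fixed x, y, z axes, in that order (R = Rz(yaw) Ry(pitch) Rx(roll)).
In Python, from rig import * gives the robot as it stands. The module is installed in compiled form; this text tells all that it offers.
- The arm moves only by the tool servo_tool, never from a script. Its argument "motion" is a list of rows, each a list of 7 numbers: the shift along the tool's x, y, z in mm, then the turn, a rotation vector about the tool's x, y, z in rad, then the opening, from -1 (shut) to 1 (fully open). In form: [[dx, dy, dz, rx, ry, rz, claw], ...]. A call has 1 to 8 rows; each row is the pose to reach, as a shift and turn from the pose commanded when the call began, along the tool's axes at that moment; what a row does not reach only later rows make up. A row lasts 1/12 s, in which the tool goes at most 41.7 mm and 7.16 degrees, less where a joint would pass 70% of its speed; a pose out of reach is approached as far as the arm can. A call with a gripper value outside its range is refused whole. The fingers move at their own pace and stop on an object; "grip_force" is the grip in N (left out, the last holds). Time passes only in rows, so rows that repeat a pose let the fingers close. It gives the time, the measured TCP pose, the force, the opening and the grip force at its end, in the units of the state.
- observe(): the state, without advancing time (a new reading comes with each control period).
- camera(name): name is "scene" or "side" or "wrist"; returns (picture, depth): 420x560x3 uint8, blue, green, red; 420x560 float32, mm along the optical axis (not along the pixel's ray), 0 where there is no reading.
- get_calibration(name): a dict with "mtx" (3x3 intrinsics, pixels), "pose" (4x4, takes a point from camera to world coordinates); the wrist camera has in their place "hand_eye" (4x4, takes a point from camera to tool coordinates, whose origin is the TCP and whose axes are the flange's). Camera axes: x right, y up, looking along -z (the intrinsics and any distortion apply to the point x, -y, -z); pixel columns grow to the right and rows downward; lengths in mm; the calibration is good to about 2 mm. The wrist camera is an equidistant fisheye: a pixel r from the principal point sees the ray r / f radians off the axis. A picture is of the moment at which its call begins: read the wrist's pose just before it. get_calibration takes no time and is no camera call.
- job_done(): hands the job in; it is judged then, once.
The state is a dict: "clock": time; "joint_pos": joint angles; "joint_velocities": joint speeds; "tau": joint torques, N m; "tool_pos": TCP position; "tool_rot": TCP orientation; "wrist_force": force on the tool from outside, world axes, zero at the start; "moment": the same for the moment, N m; "grip_width": finger opening in mm; "gripper_force": force on a finger pad.
Only numpy, scipy, OpenCV 4.12 (cv2) and the standard library are available. Lean on these libraries where they do the work, as an engineer would, in place of code of your own. Each camera call takes 0.05 s, during which the arm holds its last target. There are 200 camera calls.

## Working session

There is one attempt and no reset: what is moved stays moved. The work goes in short steps, Python scripts to look and compute and a tool call to move; the robot and the scene stay as the last step left them, time stands still between calls to the robot, and variables do not carry over. Pictures are saved under pics/ and viewed, at most 10 in all, crops included, and the job is handed in when it is done.

Besides the shell and the picture viewer there is one more tool, called after "Call:" in YAML: its name, and indented under it one key for each argument. servo_tool: Moves the arm, as the interface text tells. Its arguments: {"type":"object","properties":{"motion":{"type":"array"},"grip_force":{"type":"number"}},"required":["motion"]}

```bash
mkdir -p pics; cat > h.py <<'E'
from rig import *
import numpy as np, cv2
from scipy.spatial.transform import Rotation as Rn
def cloud(name):
    s=observe(); im,d=camera(name); c=get_calibration(name); K=c["mtx"]
    v,u=np.mgrid[0:420,0:560].astype(float)
    P=np.stack([(u-K[0,2])/K[0,0]*d,-(v-K[1,2])/K[1,1]*d,-d],-1)
    T=c["pose"]; W=P@T[:3,:3].T+T[:3,3]; W[d==0]=np.nan
    return im,W
E
python3 - <<'E'
from h import *
print(observe())
for n in("scene","side"):
    im,W=cloud(n); cv2.imwrite(f"pics/{n}0.png",im); np.save(f"{n}0.npy",W)
    c=get_calibration(n); print({k:(np.round(v,2).tolist() if hasattr(v,'shape') else v) for k,v in c.items()})
E
```

```text
{'clock': 0.0, 'joint_pos': array([ 1.10601184e+00,  2.60682825e-01, -1.39365968e-01,  1.17268347e+00,
        4.35109037e-05,  1.57076825e+00]), 'joint_velocities': array([-0.00149454, -0.00078593,  0.00134145, -0.00193176, -0.00020952,
        0.00043235]), 'tau': array([ 1.18911689e-04, -4.05675387e+01,  2.53922099e+01,  1.87306164e-02,
        2.76167530e-04,  1.32366668e-05]), 'tool_pos': array([234.97199996, 468.64625245, 191.36676069]), 'tool_rot': array([-3.13965672e+00, -4.35651796e-05,  2.67683616e+00]), 'wrist_force': array([0.50405468, 0.08449852, 0.66401432]), 'moment': array([ 0.00433908, -0.07088131,  0.01208087]), 'gripper_force': 0.0, 'grip_width': 85.16370454717982}
{'mtx': [[465.66, 0.0, 281.8], [0.0, 465.66, 218.33], [0.0, 0.0, 1.0]], 'pose': [[0.88, -0.41, 0.23, 798.28], [0.47, 0.77, -0.43, -389.03], [-0.0, 0.48, 0.87, 957.06], [0.0, 0.0, 0.0, 1.0]]}
{'mtx': [[439.99, 0.0, 277.57], [0.0, 439.99, 205.89], [0.0, 0.0, 1.0]], 'pose': [[1.0, 0.05, -0.04, 513.83], [-0.06, 0.76, -0.65, -590.97], [-0.0, 0.65, 0.76, 782.19], [0.0, 0.0, 0.0, 1.0]]}
```

View pics/scene0.png

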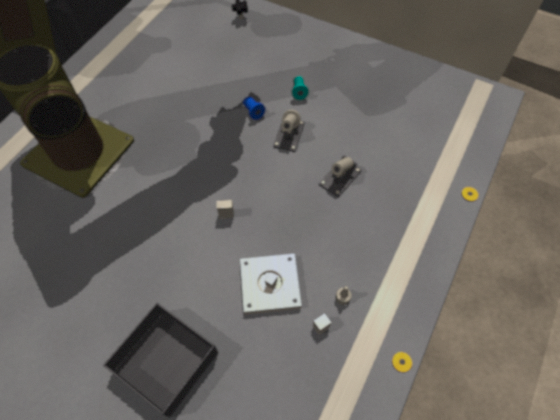

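View pics/side0.png

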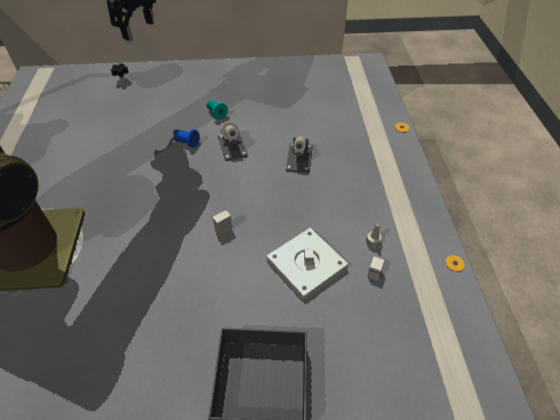

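The two pictures show the nest at scene (270,283), with a block in its pocket, and the tray at (162,358). The rests are at (290,130) and (342,172). Blue and turquoise look-alikes are at (255,107) and (300,88), single blocks at (224,208) and (322,323), and the taper centre at (344,295).

Candidates:
- **Bush:** rest (290,125), rest (342,168), blue (255,107) and turquoise (300,88). The last two are excluded by colour.
- **Offcut:** pocket block (270,282), block (322,323) and block (224,208).

I'll check both with a close crop and depth.

```bash
python3 - <<'E'
from h import *
a=cv2.imread("pics/scene0.png");b=cv2.imread("pics/side0.png")
f=lambda im,x,y,w=40,h=30:cv2.resize(im[y-h:y+h,x-w:x+w],(400,300),interpolation=cv2.INTER_CUBIC)
cv2.imwrite("pics/c1.png",np.vstack([np.hstack([f(a,290,128),f(a,342,172)]),np.hstack([f(b,232,138),f(b,300,152)])]))
for n,L in(("scene",dict(block1=(224,208,15),block2=(322,323,15),pocket=(270,282,13),nest=(270,283,45),centre=(344,295,15),tray=(162,358,65),restA=(290,128,28),restB=(342,173,28))),
 ("side",dict(block1=(223,222,20),block2=(376,268,17),pocket=(309,258,13),nest=(307,262,50),centre=(375,236,18),tray=(262,375,55),restA=(232,138,26),restB=(300,152,26)))):
    W=np.load(n+"0.npy")
    for k,(u,v,r) in L.items():
        P=W[max(0,v-r):v+r,max(0,u-r):u+r].reshape(-1,3);P=P[np.isfinite(P).all(1)]
        z=P[:,2]; top=np.percentile(z,99.7)
        Q=P[z>top-(4 if 'rest' not in k else 8)]
        Q=Q.astype(np.float32)
        print(n,k,"ztop",round(top,1),"n",len(Q),"mean",Q.mean(0).round(1),"rect",np.round(np.hstack([np.array(x).ravel() for x in cv2.minAreaRect(Q[:,:2])]),1), "floor",np.percentile(z,2).round(1))
E
```

```text
Traceback (most recent call last):
cv2.error: OpenCV(4.12.0) /io/opencv/modules/imgproc/src/convhull.cpp:143: error: (-215:Assertion failed) total >= 0 && (depth == CV_32F || depth == CV_32S) in function 'convexHull'
```

View pics/c1.png

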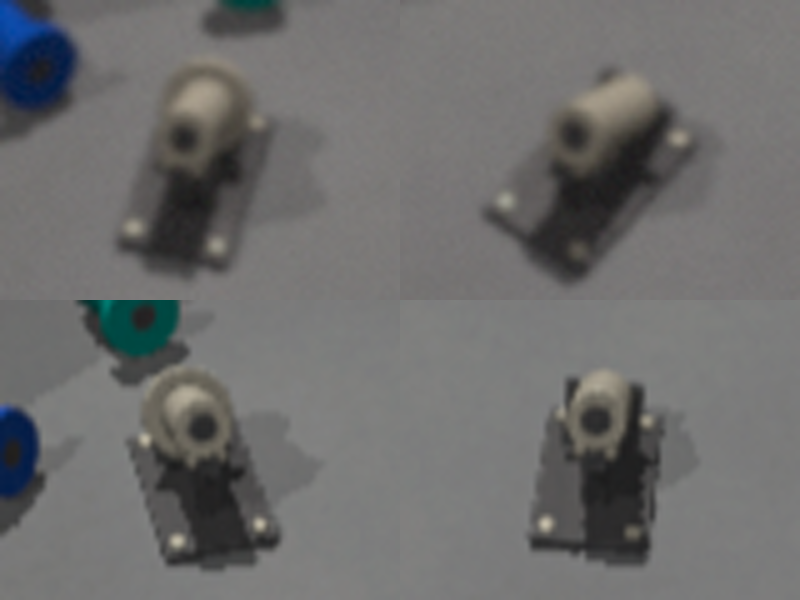

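The crop shows that the left rest, scene (290,125) / side (232,135), carries the flanged part, so that is the bush. The right one, (342,168), is the plain sleeve.

```bash
python3 - <<'E'
from h import *
for n,L in(("scene",dict(block1=(224,208,15),block2=(322,323,15),pocket=(270,282,13),nest=(270,283,45),centre=(344,295,15),tray=(162,358,65),restA=(290,128,28),restB=(342,173,28))),
 ("side",dict(block1=(223,222,20),block2=(376,268,17),pocket=(309,258,13),nest=(307,262,50),centre=(375,236,18),tray=(262,375,55),restA=(232,138,26),restB=(300,152,26)))):
    W=np.load(n+"0.npy")
    for k,(u,v,r) in L.items():
        P=W[max(0,v-r):v+r,max(0,u-r):u+r].reshape(-1,3);P=P[np.isfinite(P).all(1)]
        z=P[:,2]; top=np.percentile(z,99.7)
        Q=P[z>top-(4 if 'rest' not in k else 8)]
        if k=="nest": Q=P[(z>15)&(z<25)]
        Q=Q.astype(np.float32)
        print(n,k,"ztop",round(top,1),"n",len(Q),"mean",Q.mean(0).round(1),"rect",np.round(np.hstack([np.array(x).ravel() for x in cv2.minAreaRect(Q[:,:2].copy())]),1), "floor",np.percentile(z,2).round(1))
E
```

```text
scene block1 ztop 52.6 n 90 mean [426.7  23.1  50.3] rect [426.5  23.3  34.5  20.3  33.6] floor -3.5
scene block2 ztop 41.2 n 108 mean [ 739.7 -111.6   38.9] rect [ 739.5 -112.1   27.3   22.4   61.7] floor -3.5
scene pocket ztop 45.8 n 61 mean [606.1 -81.9  43.5] rect [605.5 -81.8  21.7  18.2  88.6] floor 10.0
scene nest ztop 43.7 n 2610 mean [603.2 -83.4  19.7] rect [623.3 -93.9 141.3 166.9  34.9] floor -3.5
scene centre ztop 63.4 n 15 mean [753.8 -33.9  62.7] rect [753.4 -33.4   6.    8.3  30.1] floor -3.5
scene tray ztop 61.7 n 480 mean [ 500.  -325.1   59.9] rect [ 497.8 -322.7  149.7  151.6   83.4] floor -3.5
scene restA ztop 74.6 n 78 mean [449.9 288.8  71.3] rect [445.8 290.7  27.1  29.2  27.5] floor -3.7
scene restB ztop 75.1 n 80 mean [616.9 229.3  71.4] rect [616.9 232.2  24.5  26.8  79.5] floor -3.6
side block1 ztop 50.5 n 115 mean [427.   21.6  48.5] rect [427.2  22.7  35.4  22.1  32.5] floor -4.3
side block2 ztop 39.2 n 130 mean [ 740.5 -113.    36.9] rect [ 740.7 -112.5   28.8   22.7   62.8] floor -4.2
side pocket ztop 44.0 n 69 mean [606.7 -83.4  41.7] rect [607.  -83.   20.4  16.4  83.8] floor 9.2
side nest ztop 41.8 n 2495 mean [602.8 -85.8  18.5] rect [603.  -81.7 121.9 122.3  34.2] floor -4.2
side centre ztop 61.9 n 12 mean [754.3 -36.2  61.5] rect [754.7 -36.2   3.7   6.9  67.2] floor -4.5
side tray ztop 60.5 n 555 mean [ 491.9 -316.7   58.8] rect [ 498.5 -323.5  150.8  149.9   83.1] floor -3.0
side restA ztop 72.6 n 57 mean [448.9 286.2  69.3] rect [449.9 290.1  27.9  24.6   2.7] floor -4.8
side restB ztop 72.8 n 62 mean [616.6 227.2  69.6] rect [618.1 232.5  27.3  25.7  74.1] floor -4.8
```

```bash
python3 - <<'E'
from h import *
A={}
for n in("scene","side"):
    W=np.load(n+"0.npy"); P=W.reshape(-1,3); P=P[np.isfinite(P).all(1)]
    box=lambda x,y,r:P[(abs(P[:,0]-x)<r)&(abs(P[:,1]-y)<r)]
    t=P[(abs(P[:,2])<8)]; print(n,"table z",np.median(t[:,2]).round(2))
    N=box(603,-82,110); N=N[(N[:,2]>14)&(N[:,2]<24)].astype(np.float32)
    print("nest z",np.median(N[:,2]),np.round(np.hstack([np.ravel(x) for x in cv2.minAreaRect(N[:,:2].copy())]),1))
    H=box(603,-82,24); H=H[(H[:,2]<16)]; print("pocket floor",H.mean(0).round(1),len(H))
    for nm,x,y in(("A",450,270),("B",617,215)):
        B=box(x,y,75); b=B[(B[:,2]>4)&(B[:,2]<9)].astype(np.float32)
        print(nm,"base",np.round(np.hstack([np.ravel(x) for x in cv2.minAreaRect(b[:,:2].copy())]),1),len(b))
        b=B[B[:,2]>25]; print("  part extent",b.min(0).round(0),b.max(0).round(0),b.mean(0).round(1))
        for zz in range(30,80,8):
            q=b[(b[:,2]>=zz)&(b[:,2]<zz+8)]
            if len(q)>3: print("   ",zz,len(q),q.mean(0).round(1))
E
```

```text
scene table z -0.08
nest z 19.656118 [602.  -81.1 120.1 122.2  34.4]
pocket floor [602.1 -83.4  12.7] 239
A base [443.4 274.3 142.8 128.6  86.4] 375
  part extent [418. 268.  25.] [465. 341.  79.] [447.4 303.8  55.5]
    30 17 [453.5 317.4  34.9]
    38 42 [444.7 308.4  42. ]
    46 71 [445.3 313.3  50. ]
    54 98 [445.2 309.4  57.7]
    62 64 [450.1 289.   66. ]
    70 47 [448.9 288.4  72.8]
B base [619.7 218.2 138.6 148.5   3.7] 422
  part extent [599. 209.  25.] [644. 284.  80.] [621.1 239.3  56.5]
    30 24 [633.4 260.9  34.8]
    38 38 [623.9 249.3  42.2]
    46 61 [623.4 245.2  49.9]
    54 70 [619.5 236.4  58.1]
    62 90 [617.5 231.   65.9]
    70 46 [616.  229.3  73.1]
side table z -1.41
nest z 18.442293 [603.  -81.7 121.9 122.3  34.2]
pocket floor [601.  -83.4  11.6] 248
A base [445.8 299.8  59.6  95.3  11.9] 233
  part extent [417. 269.  25.] [465. 339.  76.] [443.8 300.3  52.8]
    30 23 [434.2 312.4  34.2]
    38 46 [441.6 303.1  42.6]
    46 66 [442.5 313.2  50.1]
    54 75 [445.4 298.9  57. ]
    62 56 [448.4 285.4  65.7]
    70 22 [449.4 286.   72.5]
B base [618.6 241.   94.9  59.3  78.9] 237
  part extent [601. 208.  26.] [644. 281.  77.] [618.3 233.4  54.7]
    30 20 [629.9 269.1  34. ]
    38 30 [617.9 236.6  41.7]
    46 40 [616.9 233.7  50.2]
    54 51 [617.5 225.8  58.9]
    62 54 [616.2 226.6  66. ]
    70 26 [615.7 227.   72.6]
```

```bash
cat >> h.py <<'E'
def go(pos,R):
    "tool-frame shift and rotvec from measured pose to target"
    s=observe(); Rc=Rn.from_euler("xyz",s["tool_rot"])
    print("t",s["clock"],"pos",s["tool_pos"].round(1),"rot",s["tool_rot"].round(3),"F",s["wrist_force"].round(1),"grip",round(s["grip_width"],1),s["gripper_force"].round(1) if hasattr(s["gripper_force"],'round') else s["gripper_force"])
    print("j",s["joint_pos"].round(2))
    print("shift",Rc.inv().apply(np.array(pos)-s["tool_pos"]).round(1),"turn",(Rc.inv()*R).as_rotvec().round(3))
down=lambda yaw:Rn.from_euler("xyz",[np.pi,0,np.radians(yaw)])
E
python3 - <<'E'
from h import *
go([600,-82,170],down(86))
print(get_calibration("wrist"))
W=np.load("scene0.npy");print(W[107,255],W[88,300])
E
```

```text
t 0.1 pos [235.  468.7 191.5] rot [-3.14   0.     2.677] F [-0.2  0.1 -0.5] grip 85.3 0.0
j [ 1.11  0.26 -0.14  1.17 -0.    1.57]
shift [-573.1 -328.7   22. ] turn [-1.000e-03  1.000e-03  1.176e+00]
{'mtx': array([[325.1922621 ,   0.        , 281.63523937],
       [  0.        , 325.1922621 , 202.20884243],
       [  0.        ,   0.        ,   1.        ]]), 'hand_eye': array([[-3.71887437e-05,  9.62022341e-01,  2.72970721e-01,
         6.87599507e+01],
       [ 9.99999902e-01,  1.56084042e-04, -4.13845100e-04,
        -7.97145229e-01],
       [-4.40734605e-04,  2.72970679e-01, -9.62022253e-01,
        -1.80680630e+02],
       [ 0.00000000e+00,  0.00000000e+00,  0.00000000e+00,
         1.00000000e+00]])}
[340.47306616 315.26116669  40.56007681] [412.0155206  431.42987541  38.68263483]
```

Call:
servo_tool:
  motion:
    - [-573,-329,22,0,0,1.176,0.2]
    - [-573,-329,22,0,0,1.176,0.2]
    - [-573,-329,22,0,0,1.176,0.2]
    - [-573,-329,22,0,0,1.176,0.2]
    - [-573,-329,22,0,0,1.176,0.2]
    - [-573,-329,22,0,0,1.176,0.2]
    - [-573,-329,22,0,0,1.176,0.2]
    - [-573,-329,22,0,0,1.176,0.2]

```text
clock: 0.77
tool_pos: [419.6, 189.5, 180.9]
tool_rot: [-3.141, 0.0, 1.671]
wrist_force: [0.6, 0.6, -0.4]
grip_width: 51.0
gripper_force: 0.0
```

```bash
python3 -c "
from h import *
go([600,-82,170],down(86))"
```

```text
t 0.7667 pos [419.6 189.5 180.9] rot [-3.141  0.     1.671] F [ 0.6  0.6 -0.4] grip 51.0 0.0
j [ 0.42  0.16 -0.3   1.11  0.    1.89]
shift [-288.2  152.4   10.8] turn [-0.    0.    0.17]
```

Call:
servo_tool:
  motion:
    - [-288,152,11,0,0,0.17,0]
    - [-288,152,11,0,0,0.17,0]
    - [-288,152,11,0,0,0.17,0]
    - [-288,152,11,0,0,0.17,0]
    - [-288,152,11,0,0,0.17,0]
    - [-288,152,11,0,0,0.17,0]
    - [-288,152,11,0,0,0.17,0]
    - [-288,152,11,0,0,0.17,0]

```text
clock: 1.43
tool_pos: [601.8, -81.6, 169.4]
tool_rot: [-3.141, 0.0, 1.505]
wrist_force: [0.8, 0.4, -0.4]
grip_width: 42.8
gripper_force: 0.0
```

```bash
python3 -c "
from h import *
go([606.5,-82,80],down(86))
im,d=camera('wrist'); cv2.imwrite('pics/w1.png',im); np.save('w1.npy',d)"
```

```text
t 1.4333 pos [601.8 -81.6 169.4] rot [-3.141  0.     1.505] F [ 0.8  0.4 -0.4] grip 42.8 0.0
j [-0.13  0.41  0.03  1.19 -0.    1.5 ]
shift [-0.   4.7 89.4] turn [-0.     0.     0.004]
```

View pics/w1.png

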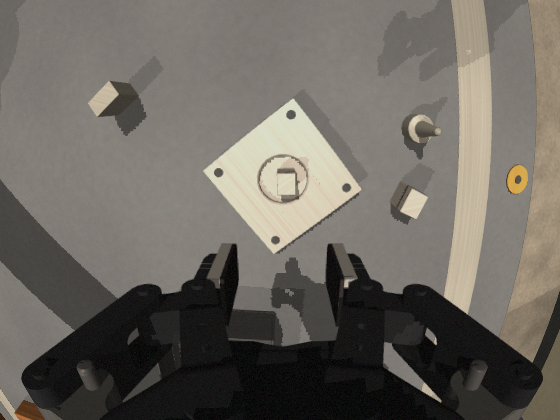

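The wrist view shows the nest with four dark screw holes at (291,115), (347,188), (275,240) and (218,173). The pocket is at (283,179), with the offcut's top face near (287,184). I'll cast these to their planes.

```bash
cat >> h.py <<'E'
def wray(uv,z,pos,rot):
    "wrist pixel(s) -> world point on plane z"
    c=get_calibration("wrist");K=c["mtx"];H=c["hand_eye"]
    uv=np.atleast_2d(np.asarray(uv,float)); x=(uv[:,0]-K[0,2])/K[0,0]; y=(uv[:,1]-K[1,2])/K[1,1]
    th=np.hypot(x,y); k=np.sin(th)/np.maximum(th,1e-9)
    r=np.stack([x*k,-y*k,-np.cos(th)],1)
    R=Rn.from_euler("xyz",rot); o=R.apply(H[:3,3])+pos; r=R.apply(r@H[:3,:3].T)
    return o+r*((z-o[2])/r[:,2])[:,None]
def blobs(mask,lo,hi):
    n,l,s,c=cv2.connectedComponentsWithStats(mask.astype(np.uint8))
    return [(c[i],s[i]) for i in range(1,n) if lo<s[i,4]<hi]
E
python3 - <<'E'
from h import *
im=cv2.imread("pics/w1.png"); s=observe(); p,r=s["tool_pos"],s["tool_rot"]
g=cv2.cvtColor(im,cv2.COLOR_BGR2GRAY)
m=(g<110); m[:90]=0;m[255:]=0
pts=[]
for u,v in((291,115),(347,188),(275,240),(218,173)):
    w=g[v-8:v+9,u-8:u+9].astype(float); k=np.clip(140-w,0,None); yy,xx=np.mgrid[-8:9,-8:9]; k[np.hypot(xx,yy)>7]=0
    pts.append((u+(k*xx).sum()/k.sum(),v+(k*yy).sum()/k.sum()))
Q=wray(pts,20,p,r); print(np.round(pts,1).tolist()); print(Q.round(1),Q.mean(0).round(2),np.linalg.norm(Q-np.roll(Q,1,0),axis=1).round(1))
# offcut top: bright face component
t=g[150:215,250:320]; b=(t>np.percentile(t,50)).astype(np.uint8)
for row in g[166:206:2,268:308:2]: print(' '.join('%3d'%x for x in row))
E
```

```text
[[290.6, 114.3], [346.2, 187.3], [275.1, 239.6], [218.0, 172.2]]
[[ 619.6  -21.8   20. ]
 [ 673.3 -100.9   20. ]
 [ 594.2 -154.4   20. ]
 [ 540.5  -75.3   20. ]] [606.9 -88.1  20. ] [95.5 95.6 95.5 95.6]
213 215 213 216 212 214 212 191 187 189 191 191 192 194 194 195 192 133 126 192
211 211 213 213 215 167 152 153 133 134 135 136 138 170 192 196 194 192 123 174
212 213 213 215 213 104 100  99 100 100  97  96  96 113 189 192 196 191 144 129
213 212 212 211 186  91  92 100  93  84  93 101 105 111 160 193 193 194 190 134
213 215 211 211 185 202 205 209 210 212 213 214 210 210  95 190 192 193 193 129
213 213 216 209 210 210 212 213 213 215 215 210 210 216  96 191 190 194 193 134
214 210 214 212 210 211 214 214 217 213 209 215 215 213  93 187 190 191 193 181
212 214 210 214 212 212 215 214 211 212 216 216 211 212  92 160 185 191 213 182
215 212 212 211 213 214 213 209 215 217 213 209 212 213  95 128 200 211 213 177
213 213 212 210 210 210 212 218 216 211 211 211 212 211  96 194 210 210 210 150
213 213 214 212 212 212 218 214 211 210 209 212 209 213 122 199 211 209 209 163
215 214 214 211 212 215 212 210 211 211 211 211 214 215 119 200 211 209 174 178
208 213 215 212 212 210 212 212 211 210 211 215 211 212 122 123 214 203 156 201
190 184 213 212 212 211 210 211 209 212 216 211 209 214 118 124 211 145 185 210
188 189 195 214 213 195 192 188 192 195 190 186 185 186 121 118 143 162 203 212
161 190 188 187 211 211 212 120 120 122 123 119 118 122  97  74 168 197 209 206
119 138 182 182 187 187 203 114 112 114 114 114 108  89  68  85 202 210 208 207
189 159 121 148 165 180 189 101  94  93  89  96  96 153 191 202 209 212 210 207
213 203 188 170 148 138 117 118 117 119 145 159 191 200 212 209 210 212 210 209
210 215 209 211 208 198 195 193 193 196 203 204 208 210 209 210 208 209 212 211
```

```bash
cat >> h.py <<'E'
def holes(g,p,r,guess,rad=8):
    "4 screw holes near world guesses -> world pts"
    pts=[]
    for u,v in guess:
        yy,xx=np.mgrid[-rad:rad+1,-rad:rad+1]; w=g[v-rad:v+rad+1,u-rad:u+rad+1].astype(float)
        k=np.clip(140-w,0,None); k[np.hypot(xx,yy)>rad]=0
        pts.append((u+(k*xx).sum()/k.sum(),v+(k*yy).sum()/k.sum()))
    return np.array(pts),wray(pts,20,p,r)
E
python3 - <<'E'
from h import *
s=observe(); im,d=camera('wrist'); p,r=s["tool_pos"],s["tool_rot"]; g=cv2.cvtColor(im,cv2.COLOR_BGR2GRAY)
print(p,r); a,Q=holes(g,p,r,((291,114),(346,187),(275,240),(218,172))); print(Q.mean(0))
d0=np.load('w1.npy')
# z from depth at plate spots
c=get_calibration("wrist");K=c["mtx"];H=c["hand_eye"]
for u,v in((300,140),(320,200),(240,180),(275,220),(150,200),(200,60),(380,60)):
    x=(u-K[0,2])/K[0,0];y=(v-K[1,2])/K[1,1];th=np.hypot(x,y);k=np.tan(th)/th
    P=np.array([x*k,-y*k,-1])*np.median(d0[v-1:v+2,u-1:u+2]); P=Rn.from_euler("xyz",r).apply(H[:3,:3]@P+H[:3,3])+p
    print((u,v),P.round(1))
# gripper in scene/side clouds
for n in("scene","side"):
    im,W=cloud(n); cv2.imwrite(f"pics/{n}1.png",im)
    P=W.reshape(-1,3);P=P[np.isfinite(P).all(1)];P=P[(abs(P[:,0]-600)<80)&(abs(P[:,1]+82)<80)]
    for lo,hi in((160,175),(175,190),(190,205)):
        q=P[(P[:,2]>lo)&(P[:,2]<hi)]
        if len(q): print(n,lo,len(q),q.min(0).round(1),q.max(0).round(1))
E
```

```text
[605.5326935  -86.69129154 168.60407912] [3.13831688 0.00462475 1.50126834]
[605.05352848 -85.809208    20.        ]
(300, 140) [627.4 -48.6  19. ]
(320, 200) [ 645.1 -113.5   18. ]
(240, 180) [562.5 -85.8  18.3]
(275, 220) [ 595.7 -132.4   18.1]
(150, 200) [ 448.2 -105.2   -2.4]
(200, 60) [527.   46.8  -2.4]
(380, 60) [722.2  34.8  -2. ]
```

```bash
python3 - <<'E'
from h import *
for i in range(2):
    s=observe(); im,d=camera('wrist'); p,r=s["tool_pos"],s["tool_rot"]; g=cv2.cvtColor(im,cv2.COLOR_BGR2GRAY)
    a,Q=holes(g,p,r,((291,114),(346,187),(275,240),(218,172))); print(s["clock"],p.round(1),r.round(4),a.round(1).tolist(),Q.mean(0).round(1))
cv2.imwrite("pics/w2.png",im)
E
```

```text
1.6333 [600.4 -79.5 169. ] [-3.1394e+00 -6.0000e-04  1.5049e+00] [[292.3, 116.5], [347.7, 189.3], [276.8, 241.5], [219.7, 174.2]] [602.6 -82.5  20. ]
1.6833 [599.9 -78.5 169.4] [-3.1395e+00 -6.0000e-04  1.5064e+00] [[292.9, 117.4], [348.2, 190.2], [277.2, 242.2], [220.4, 174.8]] [602.7 -82.4  20. ]
```

Call:
servo_tool:
  motion:
    - [0,5,60,0,0,0,0]
    - [0,5,60,0,0,0,0]
    - [0,5,60,0,0,0,0]
    - [0,5,60,0,0,0,0]
    - [0,5,60,0,0,0,0]
    - [0,5,60,0,0,0,0]

```text
clock: 2.23
tool_pos: [607.1, -78.7, 112.3]
tool_rot: [3.138, 0.0, 1.508]
wrist_force: [-0.4, -0.6, -0.2]
grip_width: 42.8
gripper_force: 0.0
```

```bash
python3 - <<'E'
from h import *
for i in range(3):
    go([606.5,-82.4,50],down(86)); s=observe(); im,d=camera('wrist'); p,r=s["tool_pos"],s["tool_rot"]; g=cv2.cvtColor(im,cv2.COLOR_BGR2GRAY)
cv2.imwrite("pics/w3.png",im); np.savez("w3.npz",p=p,r=r,d=d)
E
```

```text
t 2.2333 pos [607.1 -78.7 112.3] rot [3.138 0.    1.508] F [-0.4 -0.6 -0.2] grip 42.8 0.0
j [-0.13  0.45 -0.07  1.05  0.    1.51]
shift [-3.7 -0.5 62.3] turn [0.003 0.    0.007]
t 2.2833 pos [607.1 -78.9 112.2] rot [3.138 0.    1.507] F [ 0.9 -0.   0.2] grip 42.9 0.0
j [-0.13  0.45 -0.07  1.05  0.    1.51]
shift [-3.6 -0.6 62.2] turn [0.003 0.    0.006]
t 2.3333 pos [607. -79. 112.] rot [3.138 0.    1.507] F [-0.1  0.3 -0. ] grip 43.0 0.0
j [-0.13  0.45 -0.07  1.05  0.    1.51]
shift [-3.4 -0.5 62. ] turn [0.003 0.    0.006]
```

View pics/w3.png

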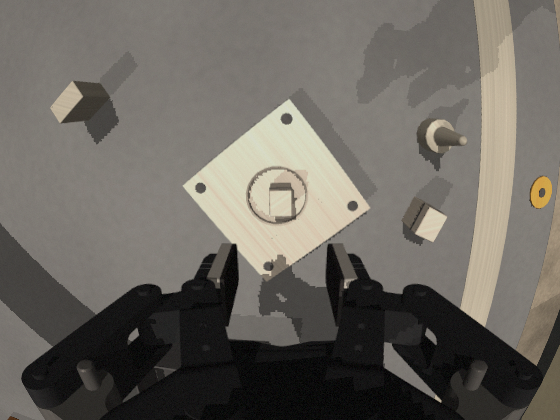

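The settled view shows holes at (287,118), (352,205), (268,266) and (200,188), and the offcut's top face around (281,204).

```bash
python3 - <<'E'
from h import *
z=np.load("w3.npz");p,r=z["p"],z["r"];im=cv2.imread("pics/w3.png");g=cv2.cvtColor(im,cv2.COLOR_BGR2GRAY)
a,Q=holes(g,p,r,((287,118),(352,205),(268,266),(200,188)));print(Q.round(1).tolist(),(Q[0]+Q[2])/2,(Q[1]+Q[3])/2)
for row in g[182:226:2,258:306:2]: print(' '.join('%3d'%x for x in row))
C=wray([[269,192],[292,190],[293,216],[272,217]],43,p,r); print(C.round(1),C.mean(0))
E
```

```text
[[615.3, -16.1, 20.0], [669.4, -94.9, 20.0], [591.6, -149.4, 20.0], [536.4, -69.9, 20.0]] [603.45829376 -82.74994353  20.        ] [602.86675016 -82.41428869  20.        ]
205 208 207 210 207 211 197 184 166 166 161 157 160 160 158 160 166 188 188 190 185 185 126 167
208 207 207 207 209 209 135  99 102 103 104 105 103 101 103 102 102 186 188 189 188 186 119 124
209 210 205 207 207 207 121 102 103  96  98  99  99 100  99 100  91 182 186 187 187 187 186 129
206 210 205 206 207 209  82  81  81  81  87  90  91  91  91  89  84 150 183 186 187 187 188 123
207 208 210 208 206 205 132 133 138 141 141 134 140 136 136 149 149  90 174 184 187 187 190 185
210 207 210 208 206 205 204 208 206 208 208 207 210 210 207 205 207  98 168 188 184 185 186 186
208 208 207 207 210 204 205 204 208 208 211 209 210 207 203 210 212  98 171 180 187 186 185 206
210 206 209 206 207 206 202 209 208 209 210 209 206 207 211 212 208  97 169 181 183 190 209 209
210 211 209 208 206 211 200 207 210 210 206 203 209 212 211 207 207  97  89  90 188 204 205 209
208 211 208 209 208 206 202 213 211 208 204 211 213 208 206 204 
[... 609 characters left out ...]
62 181 187 176 201 203 192 206 207 205 207 210 211 206 204 207 205 126 120 129 119 181 200 204
 78 158 181 187 178 183 183 177 182 144 147 143 152 153 142 130 130  88  73 132 186 201 203 204
170  92 104 171 184 176 183 183 198 113 111 114 112  96  90  87  83  58  73 176 198 203 202 204
197 173 141 104 111 164 168 179 185  94  92  89  88  82  74  61 103 177 189 204 207 207 201 202
210 209 186 179 163 124  92 102 119 103 101 101 114 119 147 180 187 200 201 207 204 206 206 203
202 210 206 203 193 187 182 182 168 164 165 177 186 184 188 196 205 205 206 203 207 206 206 205
[[597.8 -72.4  43. ]
 [616.1 -72.   43. ]
 [615.7 -93.6  43. ]
 [598.7 -93.4  43. ]] [607.04796641 -82.87000095  43.        ]
```

Call:
servo_tool:
  motion:
    - [-3.5,0,30,0,0,0,0]
    - [-3.5,0,60,0,0,0,0]
    - [-3.5,0,80,0,0,0,0]
    - [-3.5,0,88,0,0,0,0]
    - [-3.5,0,88,0,0,0,0]
    - [-3.5,0,88,0,0,0,-1]
    - [-3.5,0,88,0,0,0,-1]
    - [-3.5,0,88,0,0,0,-1]
  grip_force: 40

```text
clock: 3.05
tool_pos: [607.4, -82.8, 24.0]
tool_rot: [3.138, 0.0, 1.507]
wrist_force: [0.5, 0.5, 0.2]
grip_width: 6.7
gripper_force: 0.0
```

Call:
servo_tool:
  motion:
    - [0,0,0,0,0,0,-1]
    - [0,0,0,0,0,0,-1]
    - [0,0,0,0,0,0,-1]
    - [0,0,0,0,0,0,-1]

```text
clock: 3.38
tool_pos: [605.8, -82.6, 22.5]
tool_rot: [3.141, 0.0, 1.507]
wrist_force: [0.2, 0.1, 0.0]
grip_width: 0.1
gripper_force: 0.0
```

```bash
python3 - <<'E'
from h import *
im,d=camera('wrist'); b,_=camera('side'); cv2.imwrite("pics/w4.png",np.vstack([cv2.resize(im,(400,300)),cv2.resize(b[190:310,230:390],(400,300),interpolation=cv2.INTER_CUBIC)])); cv2.imwrite("pics/w4full.png",im)
E
```

```text
(no output)
```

View pics/w4.png

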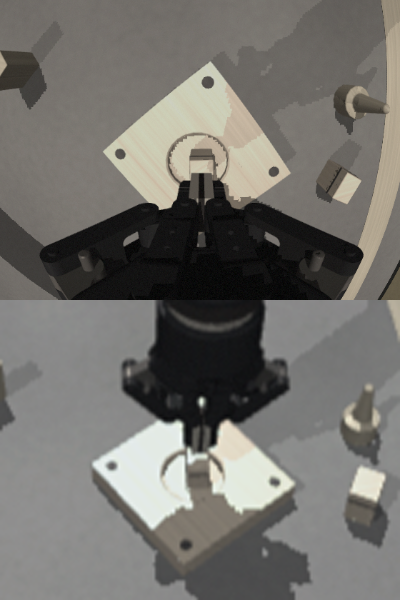

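```bash
cat >> h.py <<'E'
def wcloud(d,p,r):
    c=get_calibration("wrist");K=c["mtx"];H=c["hand_eye"]; v,u=np.mgrid[0:420,0:560].astype(float)
    x=(u-K[0,2])/K[0,0];y=(v-K[1,2])/K[1,1];th=np.hypot(x,y);k=np.tan(th)/np.maximum(th,1e-9)
    P=np.stack([x*k*d,-y*k*d,-d],-1)@H[:3,:3].T+H[:3,3]; P[d==0]=np.nan
    return Rn.from_euler("xyz",r).apply(P.reshape(-1,3)).reshape(P.shape)+p
E
python3 - <<'E'
from h import *
s=observe(); im,d=camera('wrist'); P=wcloud(d,s["tool_pos"],s["tool_rot"]); print(s["tool_pos"],s["grip_width"],s["clock"])
g=cv2.cvtColor(im,cv2.COLOR_BGR2GRAY)
for v in range(196,300,4): print(v,g[v,283],P[v,283].round(0),"|",g[v,276],P[v,276].round(0),"|",g[v,291],P[v,291].round(0))
E
```

```text
[605.63352845 -82.59138246  22.20219372] 0.23634916215632715 3.4833
196 177 [608. -64.  12.] | 195 [604. -64.  11.] | 177 [613. -65.  12.]
200 173 [608. -67.  14.] | 195 [603. -67.  12.] | 178 [613. -68.  11.]
204 175 [608. -70.  12.] | 177 [603. -69.  12.] | 176 [612. -70.  12.]
208 140 [607. -72.  13.] | 143 [603. -72.  11.] | 125 [612. -72.  13.]
212 96 [607. -72.  21.] | 97 [603. -72.  20.] | 98 [612. -72.  21.]
216 98 [607. -72.  28.] | 95 [603. -72.  28.] | 101 [612. -72.  29.]
220 100 [607. -71.  37.] | 97 [603. -72.  35.] | 99 [612. -72.  36.]
224 143 [607. -72.  42.] | 130 [604. -72.  41.] | 152 [611. -72.  42.]
228 197 [607. -74.  41.] | 197 [603. -74.  42.] | 171 [611. -74.  42.]
232 197 [607. -77.  41.] | 197 [603. -76.  42.] | 181 [611. -76.  42.]
236 195 [607. -79.  42.] | 200 [603. -78.  42.] | 174 [611. -79.  41.]
240 201 [607. -81.  41.] | 195 [603. -81.  41.] | 177 [611. -81.  43.]
244 15 [607. -73.  66.] | 84 [604. -73.  66.] | 84 [611. -73.  66.]
248 15 [607. -73.  71.] | 85 [604. -72.  72.] | 85 [611. -73.  70.]
252 9 [607. -73.  75.] | 85 [604. -72.  75.] | 84 [611. -72.  76.]
256 15 [607. -73.  79.] | 84 [604. -72.  80.] | 85 [610. -73.  79.]
260 22 [607. -72.  84.] | 84 [604. -72.  83.] | 84 [610. -73.  83.]
264 17 [607. -73.  87.] | 83 [604. -72.  87.] | 84 [610. -73.  86.]
268 14 [607. -73.  90.] | 84 [604. -72.  91.] | 84 [610. -73.  91.]
272 21 [607. -73.  93.] | 84 [604. -72.  94.] | 84 [610. -73.  93.]
276 16 [607. -73.  96.] | 84 [604. -73.  96.] | 84 [610. -73.  97.]
280 40 [607. -74.  97.] | 142 [604. -74.  98.] | 68 [610. -72. 101.]
284 43 [607. -76.  97.] | 58 [604. -76.  97.] | 20 [610. -72. 104.]
288 43 [607. -77.  98.] | 9 [604. -76.  99.] | 17 [610. -72. 107.]
292 38 [607. -79.  99.] | 3 [604. -77. 101.] | 14 [610. -72. 110.]
296 35 [607. -81.  98.] | 5 [604. -77. 104.] | 22 [610. -72. 112.]
```

```bash
python3 - <<'E'
import cv2
im=cv2.imread("pics/w4full.png"); cv2.imwrite("pics/w4c.png",cv2.resize(im[180:300,210:370],(800,600),interpolation=cv2.INTER_CUBIC))
E
```

```text
(no output)
```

View pics/w4c.png

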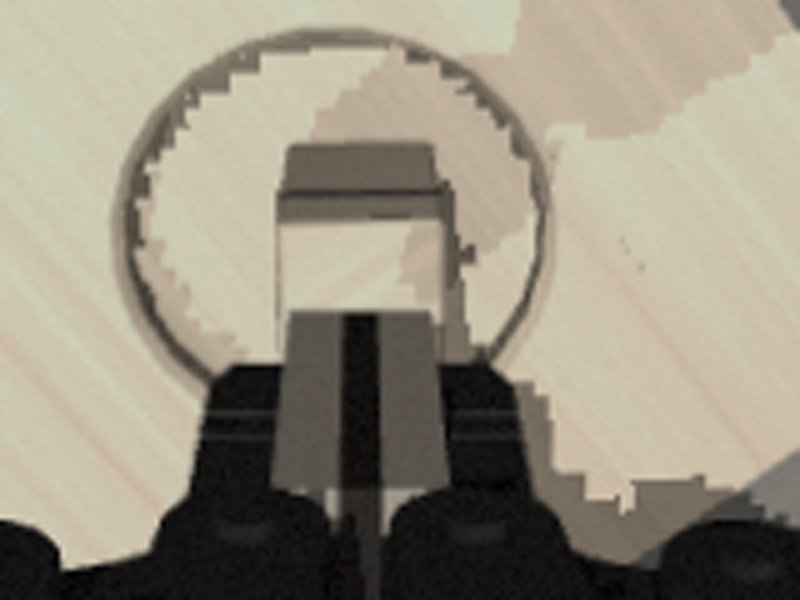

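The crop settles it. The shut fingertips end at z≈65, about 42 mm behind the reported TCP (z 22), so they closed above the offcut's top (z 43) without touching it. Laterally they are centred on it. From here on I'll treat the real tip as 42 mm behind the reported TCP: open, go about 40 mm lower, then close.

Call:
servo_tool:
  motion:
    - [0,0,0,0,0,0,0.0]
    - [0,0,0,0,0,0,0.0]
    - [0,0,0,0,0,0,0.0]
    - [0,0,12,0,0,0,0.0]
    - [0,0,24,0,0,0,0.0]
    - [0,0,34,0,0,0,0.0]
    - [0,0,38,0,0,0,0.0]
    - [0,0,38,0,0,0,0.0]

```text
clock: 4.2
tool_pos: [604.3, -82.4, -17.2]
tool_rot: [-3.139, -0.0, 1.507]
wrist_force: [0.9, -0.4, 0.1]
grip_width: 42.6
gripper_force: 0.0
```

Call:
servo_tool:
  motion:
    - [0,0,0,0,0,0,-1]
    - [0,0,0,0,0,0,-1]
    - [0,0,0,0,0,0,-1]
    - [0,0,0,0,0,0,-1]
    - [0,0,0,0,0,0,-1]

```text
clock: 4.62
tool_pos: [606.3, -82.7, -15.2]
tool_rot: [3.14, 0.0, 1.507]
wrist_force: [0.1, 0.0, 1.7]
grip_width: 17.2
gripper_force: 40.4
```

Call:
servo_tool:
  motion:
    - [0,0,-40,0,0,0,-1]
    - [0,0,-80,0,0,0,-1]
    - [0,0,-110,0,0,0,-1]
    - [-40,-15,-110,0,0,0,-1]
    - [-80,-30,-110,0,0,0,-1]
    - [-120,-45,-110,0,0,0,-1]
    - [-160,-60,-110,0,0,0,-1]
    - [-198,-75,-110,0,0,0,-1]

```text
clock: 5.28
tool_pos: [518.6, -273.7, 94.4]
tool_rot: [3.141, 0.0, 1.507]
wrist_force: [0.7, 0.1, 0.3]
grip_width: 17.2
gripper_force: 40.2
```

Call:
servo_tool:
  motion:
    - [-30,-12,0,0,0,0,-1]
    - [-48,-18,0,0,0,0,-1]
    - [-48,-18,30,0,0,0,-1]
    - [-48,-18,60,0,0,0,-1]
    - [-48,-18,90,0,0,0,-1]
    - [-48,-18,102,0,0,0,-1]
    - [-48,-18,102,0,0,0,-1]
    - [-48,-18,102,0,0,0,-1]

```text
clock: 5.95
tool_pos: [497.8, -318.7, -8.4]
tool_rot: [-3.14, -0.001, 1.507]
wrist_force: [0.3, 0.2, -0.7]
grip_width: 17.1
gripper_force: 40.1
```

Call:
servo_tool:
  motion:
    - [0,0,11,0,0,0,-1]
    - [0,0,11,0,0,0,-1]
    - [0,0,11,0,0,0,0.2]
    - [0,0,11,0,0,0,0.2]
    - [0,0,11,0,0,0,0.2]
    - [0,0,-25,0,0,0,0.2]
    - [0,0,-65,0,0,0,0.2]
    - [0,0,-100,0,0,0,0.2]

```text
clock: 6.62
tool_pos: [498.4, -319.0, 94.0]
tool_rot: [-3.142, 0.0, 1.507]
wrist_force: [0.5, -0.9, -0.5]
grip_width: 51.6
gripper_force: 0.0
```

```bash
cat >> h.py <<'E'
TIP=42.5
ax=101.9
def tilt(a,down_deg):
    "tool z at azimuth a, down_deg below level, y horizontal as in 'down' with y az a-90"
    A=np.radians(a);D=np.radians(down_deg)
    z=np.array([np.cos(D)*np.cos(A),np.cos(D)*np.sin(A),-np.sin(D)]); y=np.array([np.sin(A),-np.cos(A),0]); x=np.cross(y,z)
    return Rn.from_matrix(np.stack([x,y,z],1))
def gotip(pos,R): go(np.array(pos)+R.apply([0,0,TIP]),R)
E
python3 - <<'E'
from h import *
im,d=camera('scene'); c=im[290:420,90:230]; print(cv2.imwrite("pics/tray.png",cv2.resize(c,(420,390))))
b=np.array([441.3,321.3,36]); a=tilt(ax,30).apply([0,0,-1]); print("axis",a, tilt(ax,30).as_matrix().round(2))
gotip(b+a*150,tilt(ax,30))
E
```

```text
True
axis [ 0.17857806 -0.84741364  0.5       ] [[-0.1   0.98 -0.18]
 [ 0.49  0.21  0.85]
 [ 0.87  0.   -0.5 ]]
t 6.6667 pos [ 502.8 -321.8  101.9] rot [3.13  0.006 1.507] F [ 2.1 -1.1  3. ] grip 51.5 0.0
j [-0.57  0.42 -0.14  1.   -0.    1.07]
shift [548.3 -77.7   7.9] turn [ 0.152  1.048 -0.241]
```

View pics/tray.png

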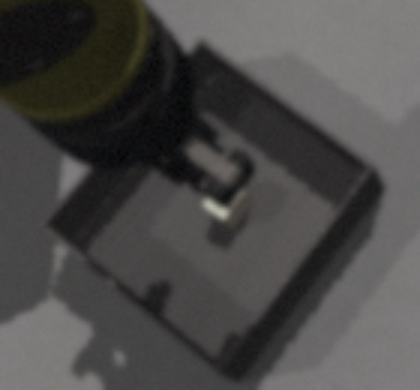

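The tray crop shows the offcut lying in the tray at about (223,205), under the gripper. Next I'll move to a look-at pose on the bush axis.

Call:
servo_tool:
  motion:
    - [40,-6,-30,0,0,0,0.2]
    - [80,-12,-40,0,0,0,0.2]
    - [120,-20,-40,0,0,0,0.2]
    - [160,-26,-40,0,0,0,0.2]
    - [200,-32,-40,0,0,0,0.2]
    - [240,-38,-40,0,0,0,0.2]
    - [280,-44,-40,0,0,0,0.2]
    - [320,-50,-40,0,0,0,0.2]

```text
clock: 7.33
tool_pos: [469.0, 4.4, 132.7]
tool_rot: [3.14, -0.0, 1.506]
wrist_force: [0.6, 0.1, -0.6]
grip_width: 51.0
gripper_force: 0.0
```

```bash
python3 - <<'E'
from h import *
b=np.array([441.3,321.3,36]); a=tilt(ax,30).apply([0,0,-1])
gotip(b+a*150+[0,0,20],tilt(ax,30))
E
```

```text
t 7.3333 pos [469.    4.4 132.7] rot [ 3.14  -0.     1.506] F [ 0.6  0.1 -0.6] grip 51.0 0.0
j [ 0.01  0.2  -0.38  0.99  0.    1.64]
shift [224.7 -23.   23. ] turn [ 0.144  1.041 -0.246]
```

Call:
servo_tool:
  motion:
    - [220,-23,23,0.144,1.041,-0.246,0.2]
    - [220,-23,23,0.144,1.041,-0.246,0.2]
    - [220,-23,23,0.144,1.041,-0.246,0.2]
    - [220,-23,23,0.144,1.041,-0.246,0.2]
    - [220,-23,23,0.144,1.041,-0.246,0.2]
    - [220,-23,23,0.144,1.041,-0.246,0.2]
    - [220,-23,23,0.144,1.041,-0.246,0.2]
    - [220,-23,23,0.144,1.041,-0.246,0.2]

```text
clock: 8.0
tool_pos: [461.1, 224.3, 110.6]
tool_rot: [-3.134, -0.975, 1.756]
wrist_force: [-1.6, 0.6, -0.1]
grip_width: 50.9
gripper_force: 0.0
```

Call:
servo_tool:
  motion:
    - [0,0,0,0.0,0.0,0.0,0.2]
    - [0,0,0,0,0,0,0.2]
    - [0,0,0,0,0,0,0.2]
    - [0,0,0,0,0,0,0.2]

```text
clock: 8.33
tool_pos: [460.9, 224.1, 111.2]
tool_rot: [-3.13, -0.969, 1.751]
wrist_force: [-0.3, -0.0, -0.0]
grip_width: 51.2
gripper_force: 0.0
```

```bash
python3 - <<'E'
from h import *
b=np.array([441.3,321.3,36]); a=tilt(ax,30).apply([0,0,-1])
gotip(b+a*150+[0,0,20],tilt(ax,30))
s=observe(); im,d=camera('wrist'); cv2.imwrite("pics/w5.png",im); np.savez("w5.npz",p=s["tool_pos"],r=s["tool_rot"],d=d)
E
```

```text
t 8.3333 pos [460.9 224.1 111.2] rot [-3.13  -0.969  1.751] F [-0.3 -0.  -0. ] grip 51.2 0.0
j [-0.13  0.55 -0.39  1.06  0.9   1.05]
shift [2.2 0.8 5.8] turn [ 0.011  0.078 -0.015]
```

View pics/w5.png

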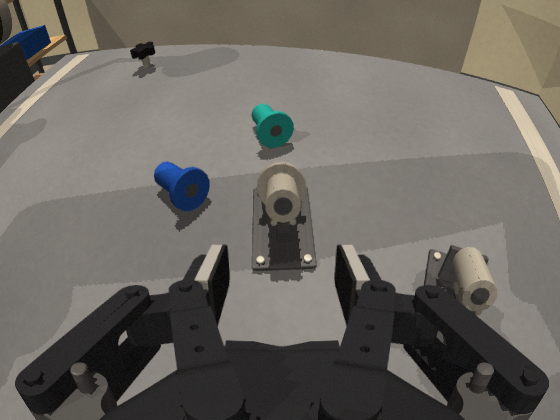

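The wrist view looks along the bush. The shank end bore is at (284,207), the flange behind it at (282,185), and the rest's screws at (260,260) and (308,260). The sleeve is well to the right at (475,280).

```bash
python3 - <<'E'
from h import *
z=np.load("w5.npz");p,r,d=z["p"],z["r"],z["d"];im=cv2.imread("pics/w5.png");g=cv2.cvtColor(im,cv2.COLOR_BGR2GRAY)
P=wcloud(d,p,r)
# bore
for row in g[192:222:2,264:306:2]: print(' '.join('%3d'%x for x in row))
w=g[197:218,274:295].astype(float);k=np.clip(95-w,0,None);vv,uu=np.mgrid[197:218,274:295];c=((k*uu).sum()/k.sum(),(k*vv).sum()/k.sum());print("bore",c,wray([c],65,p,r),wray([c],63,p,r))
s=[]
for u,v in((260,260),(308,260)):
    w=g[v-7:v+8,u-7:u+8].astype(float);k=np.clip(w-160,0,None);yy,xx=np.mgrid[-7:8,-7:8];s.append((u+(k*xx).sum()/k.sum(),v+(k*yy).sum()/k.sum()))
S=wray(s,7,p,r);print("screws",np.round(s,1),S.round(1),"az of line",np.degrees(np.arctan2(*(S[1]-S[0])[1::-1])))
# shank points in axis slices: lateral mid
b=np.array([441.3,321.3,36]);T=tilt(ax,30).as_matrix();Q=(P-b)@T  # x up-ish, y lateral, -z along
m=(np.abs(Q[...,1])<40)&(Q[...,2]<5)&(Q[...,2]>-70)&(Q[...,0]>-12)&(Q[...,0]<30)
for lo in range(0,64,6):
    q=Q[m&(-Q[...,2]>=lo)&(-Q[...,2]<lo+6)]
    if len(q)>4:
        A=np.c_[2*q[:,:2],np.ones(len(q))];sol=np.linalg.lstsq(A,(q[:,:2]**2).sum(1),rcond=None)[0]
        print(lo,len(q),"x",q[:,0].min().round(1),q[:,0].max().round(1),"y",q[:,1].min().round(1),q[:,1].max().round(1),"circ",sol[:2].round(1),np.sqrt(max(0,sol[2]+sol[:2]@sol[:2])).round(1))
E
```

```text
97  98 135 147 150 106  95  96 100 101 100  95  96  97 122 145 134  98  96  97  99
 99 104 134 132 101  97  98  99  94  99  97  97  97  96 100 103 131 107  93  95  95
 96 104 123 101  98 102  96  92  94  92  96 102  95  97  98 101  99 111  94  98  95
 99 108 101 100 101 100  94  64  51  44  47  50  84  98  98 102 101 110  91  92  96
 98 109 102 102 100 101  64  43  41  42  45  43  44  83  98 101  98  97  88  91  95
100 100 100  98  98  70  42  43  43  42  42  45  44  42  92  99 100 101  93  88  95
 60  99  92  95  98  50  44  42  41  46  45  45  43  44  83 101 102 100  90  89  94
 43  96  93  96  98  44  44  43  42  42  46  47  44  42  62  99 104  99  83  90  96
 43  93  95  95  98  49  43  41  45  40  43  43  43  43  83 100  97  97  83  91  96
 37  92  94  94 100  75  42  43  42  44  43  40  45  47  93  96  97  98  63  94  98
 39  59  97  95  98  99  61  47  42  40  42  44  45  93  94  97  99  95  43  94  95
 37  40  91  97 100  99  96  73  56  50  54  68  92  95  95  98 101  62  39  96  96
 38  40  45  94  96  95  97 100  99  98  95  93  96  96  98 100  87  43  39  38  41
 41  40  
[... 191 characters left out ...]
115), np.float64(205.87938288920057)) [[450.9627507  278.15219253  65.        ]] [[450.64954071 279.74224228  63.        ]]
screws [[259.9 258.8]
 [307.2 257.3]] [[433.  258.2   7. ]
 [475.9 267.8   7. ]] az of line 12.697445147068246
0 789 x -10.8 26.4 y -23.6 23.0 circ [ 2.7 -0.5] 19.7
6 53 x 6.3 17.6 y -14.4 13.9 circ [ 2.4 -0.4] 14.6
12 51 x 6.6 17.4 y -14.2 13.5 circ [ 2.5 -0.2] 14.6
18 54 x 6.5 17.6 y -13.9 14.1 circ [ 2.4 -0.1] 14.7
24 62 x 7.7 17.5 y -13.7 13.5 circ [ 2.4 -0. ] 14.6
30 64 x 5.5 17.5 y -14.5 14.4 circ [2.4 0.1] 14.7
36 71 x 5.9 17.3 y -14.2 14.6 circ [2.5 0.2] 14.6
42 73 x -11.2 17.3 y -14.0 14.3 circ [1.6 0.3] 15.4
48 990 x -12.0 17.5 y -14.0 14.9 circ [2.9 0.4] 10.6
```

```bash
python3 - <<'E'
from h import *
z=np.load("w5.npz");p,r,d=z["p"],z["r"],z["d"];P=wcloud(d,p,r)
b=np.array([441.3,321.3,36]);T=tilt(ax,30).as_matrix()
b=b+T@[2.4,-0.5,0]; R=tilt(102.9,30);T=R.as_matrix();Q=(P-b)@T;rad=np.hypot(Q[...,0],Q[...,1])
al=-Q[...,2]
e=al[(rad<12)&(al>35)&(al<80)]; f=al[(rad>17)&(rad<23)&(Q[...,0]>5)&(al>-20)&(al<25)]
print("end",np.median(e),np.percentile(e,[10,90]),"flange front",np.median(f),len(f))
s=np.median(e)-58; b=b-T[:,2]*s; print("bush origin",b.round(1),"end",(b-T[:,2]*58).round(1),"shift",s)
np.savez("bush.npz",b=b)
gotip(b-T[:,2]*80,R)
gotip(b-T[:,2]*15,R)
# plate tilt check: table z in wrist cloud
q=P[250:280,240:330];print(np.nanmedian(P[100:160,330:480,2]),np.nanmedian(P[235:245,262:275,2]))
E
```

```text
end 51.972280625829406 [51.1086174  52.81846656] flange front 1.9790373787170985 330
bush origin [439.4 327.5  35.1] end [450.6 278.5  64.1] shift -6.027719374170594
t 8.3833 pos [460.8 224.2 111.6] rot [-3.131 -0.969  1.753] F [-0.3 -0.6  1. ] grip 51.0 0.0
j [-0.13  0.55 -0.39  1.06  0.9   1.05]
shift [-6.3  0.  92.8] turn [ 0.026  0.078 -0.023]
t 8.3833 pos [460.8 224.2 111.6] rot [-3.131 -0.969  1.753] F [-0.3 -0.6  1. ] grip 51.0 0.0
j [-0.13  0.55 -0.39  1.06  0.9   1.05]
shift [ -1.2  -1.7 157.6] turn [ 0.026  0.078 -0.023]
-0.7407951529688361 4.988931121451714
```

Call:
servo_tool:
  motion:
    - [-6,0,30,0.026,0.078,-0.023,0.2]
    - [-6,0,60,0.026,0.078,-0.023,0.2]
    - [-6,0,90,0.026,0.078,-0.023,0.2]
    - [-6,0,93,0.026,0.078,-0.023,0.2]
    - [-6,0,93,0.026,0.078,-0.023,0.2]
    - [-6,0,93,0.026,0.078,-0.023,0.2]
    - [-6,0,93,0.026,0.078,-0.023,0.2]

```text
clock: 8.97
tool_pos: [447.1, 295.4, 53.7]
tool_rot: [-3.139, -1.048, 1.792]
wrist_force: [0.6, 0.0, -0.2]
grip_width: 51.0
gripper_force: 0.0
```

```bash
python3 - <<'E'
from h import *
R=tilt(102.9,30);T=R.as_matrix();b=np.load("bush.npz")["b"]
gotip(b-T[:,2]*15,R)
s=observe(); im,d=camera('wrist'); cv2.imwrite("pics/w6.png",im); P=wcloud(d,s["tool_pos"],s["tool_rot"])
Q=(P-b)@T; al=-Q[...,2]
for lo in range(10,64,8):
    q=Q[(al>=lo)&(al<lo+8)&(abs(Q[...,1])<22)&(Q[...,0]>-9)&(Q[...,0]<22)]
    if len(q)>4:
        A=np.c_[2*q[:,:2],np.ones(len(q))];sol=np.linalg.lstsq(A,(q[:,:2]**2).sum(1),rcond=None)[0]
        print(lo,len(q),"circ",sol[:2].round(1),np.sqrt(max(0,sol[2]+sol[:2]@sol[:2])).round(1))
gotip(b-T[:,2]*15,R)
E
```

```text
t 8.9667 pos [447.1 295.4  53.7] rot [-3.139 -1.048  1.792] F [ 0.6  0.  -0.2] grip 51.0 0.0
j [-0.02  0.65 -0.48  0.83  1.    1.12]
shift [ 0.3 -0.3 65.4] turn [ 0.    -0.001 -0.002]
10 119 circ [-0.1  0.4] 14.9
18 135 circ [0.  0.1] 14.7
26 145 circ [0.1 0.2] 14.6
34 170 circ [0.1 0.2] 14.7
42 191 circ [0.1 0.2] 14.7
50 1259 circ [2.5 0.2] 10.6
58 820 circ [1.9 0.4] 9.4
t 9.0167 pos [447.3 295.1  53.4] rot [-3.138 -1.048  1.791] F [ 0.3 -0.6  0.1] grip 51.3 0.0
j [-0.02  0.65 -0.48  0.83  1.    1.12]
shift [ 0.6 -0.5 65.5] turn [ 0.001 -0.001 -0.002]
```

Call:
servo_tool:
  motion:
    - [0.5,0,25,0,0,0,0.2]
    - [0.5,0,45,0,0,0,0.2]
    - [0.5,0,60,0,0,0,0.2]
    - [0.5,0,65,0,0,0,0.2]
    - [0.5,0,65,0,0,0,0.2]
    - [0.5,0,65,0,0,0,0.2]
    - [0.5,0,65,0,0,0,0.2]
    - [0.5,0,65,0,0,0,0.2]

```text
clock: 9.68
tool_pos: [434.2, 350.1, 20.2]
tool_rot: [-3.133, -1.049, 1.786]
wrist_force: [-0.3, 0.1, -0.9]
grip_width: 51.2
gripper_force: 0.0
```

Call:
servo_tool:
  motion:
    - [0,0,0,0,0,0,-1]
    - [0,0,0,0,0,0,-1]
    - [0,0,0,0,0,0,-1]
    - [0,0,0,0,0,0,-1]
    - [0,0,0,0,0,0,-1]
    - [0,0,0,0,0,0,-1]
  grip_force: 70

```text
clock: 10.18
tool_pos: [434.2, 350.3, 20.2]
tool_rot: [-3.133, -1.05, 1.786]
wrist_force: [0.7, -5.0, 3.8]
grip_width: 28.7
gripper_force: 68.4
```

```bash
python3 - <<'E'
from h import *
s=observe();R=Rn.from_euler("xyz",s["tool_rot"]); go(s["tool_pos"]+[0,0,70],R); go(s["tool_pos"]+[0,0,130],R)
E
```

```text
t 10.1833 pos [434.2 350.3  20.2] rot [-3.133 -1.05   1.786] F [ 0.7 -5.   3.8] grip 28.7 68.41522693634033
j [ 0.09  0.67 -0.57  0.55  1.03  1.31]
shift [ 60.7  -0.3 -34.9] turn [0. 0. 0.]
t 10.1833 pos [434.2 350.3  20.2] rot [-3.133 -1.05   1.786] F [ 0.7 -5.   3.8] grip 28.7 68.41522693634033
j [ 0.09  0.67 -0.57  0.55  1.03  1.31]
shift [112.7  -0.5 -64.7] turn [0. 0. 0.]
```

Gripped (opening 28.7, about 30 mm). I'll lift straight up 130 mm.

Call:
servo_tool:
  motion:
    - [17,0,-10,0,0,0,-1]
    - [35,0,-20,0,0,0,-1]
    - [61,0,-35,0,0,0,-1]
    - [87,0,-50,0,0,0,-1]
    - [113,0,-65,0,0,0,-1]
    - [113,0,-65,0,0,0,-1]

```text
clock: 10.68
tool_pos: [436.3, 351.2, 155.0]
tool_rot: [3.137, -1.05, 1.798]
wrist_force: [0.5, 0.3, -2.9]
grip_width: 28.6
gripper_force: 69.3
```

```bash
python3 - <<'E'
from h import *
R=down(86)
gotip([585,-70,150],R)
E
```

```text
t 10.6833 pos [436.3 351.2 155. ] rot [ 3.137 -1.05   1.798] F [ 0.5  0.3 -2.9] grip 28.6 69.27296876907349
j [ 0.09  0.47 -0.47  0.86  1.04  1.31]
shift [-262.    51.7 -361.2] turn [-0.152 -1.043  0.267]
```

Call:
servo_tool:
  motion:
    - [-262,52,-361,-0.152,-1.043,0.267,-1]
    - [-262,52,-361,-0.152,-1.043,0.267,-1]
    - [-262,52,-361,-0.152,-1.043,0.267,-1]
    - [-262,52,-361,-0.152,-1.043,0.267,-1]
    - [-262,52,-361,-0.152,-1.043,0.267,-1]
    - [-262,52,-361,-0.152,-1.043,0.267,-1]
    - [-262,52,-361,-0.152,-1.043,0.267,-1]
    - [-262,52,-361,-0.152,-1.043,0.267,-1]

```text
clock: 11.35
tool_pos: [544.7, 35.8, 114.7]
tool_rot: [-3.124, -0.075, 1.519]
wrist_force: [0.5, -0.1, -4.4]
grip_width: 28.6
gripper_force: 69.7
```

```bash
python3 - <<'E'
from h import *
gotip([603,-82.5,120],down(86))
E
```

```text
t 11.35 pos [544.7  35.8 114.7] rot [-3.124 -0.075  1.519] F [ 0.5 -0.1 -4.4] grip 28.6 69.74358916282654
j [ 0.02  0.35 -0.22  1.01  0.08  1.64]
shift [-117.7   64.8   27.4] turn [-0.018 -0.075  0.019]
```

Call:
servo_tool:
  motion:
    - [-115,63,27,-0.018,-0.075,0.019,-1]
    - [-115,63,27,-0.018,-0.075,0.019,-1]
    - [-115,63,27,-0.018,-0.075,0.019,-1]
    - [-115,63,27,-0.018,-0.075,0.019,-1]
    - [-115,63,27,-0.018,-0.075,0.019,-1]
    - [-115,63,27,-0.018,-0.075,0.019,-1]
    - [-115,63,27,-0.018,-0.075,0.019,-1]
    - [-115,63,27,-0.018,-0.075,0.019,-1]

```text
clock: 12.02
tool_pos: [600.4, -75.8, 77.2]
tool_rot: [-3.139, -0.006, 1.505]
wrist_force: [1.1, 0.2, -2.8]
grip_width: 28.8
gripper_force: 69.9
```

Call:
servo_tool:
  motion:
    - [0,0,0,0,0,0,-1]
    - [0,0,0,0,0,0,-1]
    - [0,0,0,0,0,0,-1]
    - [0,0,0,0,0,0,-1]

```text
clock: 12.35
tool_pos: [601.2, -76.4, 77.6]
tool_rot: [-3.141, -0.006, 1.504]
wrist_force: [-0.3, -0.6, -2.8]
grip_width: 28.4
gripper_force: 69.9
```

```bash
python3 - <<'E'
from h import *
gotip([603,-82.5,120],down(86))
s=observe(); im,d=camera('wrist'); cv2.imwrite("pics/w7.png",im); np.savez("w7.npz",p=s["tool_pos"],r=s["tool_rot"],d=d)
E
```

```text
t 12.35 pos [601.2 -76.4  77.6] rot [-3.141 -0.006  1.504] F [-0.3 -0.6 -2.8] grip 28.4 69.8781430721283
j [-0.13  0.46 -0.13  0.97  0.01  1.51]
shift [-5.9  2.2  0.1] turn [-0.001 -0.006  0.003]
```

View pics/w7.png

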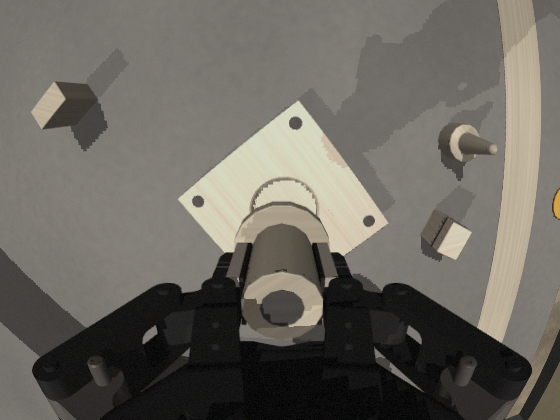

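The view shows the bush upright in the grip with its flange below, at about (282,240). The pocket rim is visible at (285,205), and the screws at (295,123), (198,201) and (369,221). My picture budget is used up, so from here I'll work from numbers.

```bash
cat >> h.py <<'E'
def inhand(P,p,flz=None):
    "axis of held upright bush: circle fits at heights; returns line fit"
    m=(np.hypot(P[...,0]-p[0],P[...,1]-p[1])<45); q=P[m]
    out=[]
    z0=p[2]+42.5-15  # flange face
    for lo in range(9,56,6):
        s=q[(q[:,2]>z0+lo)&(q[:,2]<z0+lo+6)]
        s=s[np.abs(np.hypot(s[:,0]-p[0],s[:,1]-p[1])-15)<5]
        s=s[(s[:,1]>p[1]-2)]
        if len(s)<15: continue
        A=np.c_[2*s[:,:2],np.ones(len(s))];c=np.linalg.lstsq(A,(s[:,:2]**2).sum(1),rcond=None)[0]
        out.append([s[:,2].mean(),c[0],c[1],np.sqrt(c[2]+c[0]**2+c[1]**2),len(s)])
    return np.array(out)
E
python3 - <<'E'
from h import *
z=np.load("w7.npz");p,r,d=z["p"],z["r"],z["d"];P=wcloud(d,p,r);g=cv2.cvtColor(cv2.imread("pics/w7.png"),cv2.COLOR_BGR2GRAY)
a,Q=holes(g,p,r,((295,123),(369,221),(198,201)));print(Q.round(1).tolist(),"nest",((Q[1]+Q[2])/2).round(1),p.round(1))
print(inhand(P,p).round(1))
# flange upper face points & rim
for u,v in((282,213),(262,216),(300,216),(282,222)): print((u,v),P[v,u].round(1),g[v,u])
fl=P[205:262,230:335].reshape(-1,3); zt=np.nanmedian([P[213,282,2],P[216,262,2],P[216,300,2]])
f=fl[(abs(fl[:,2]-zt)<3)]; rr=np.hypot(f[:,0]-p[0],f[:,1]-p[1]); f=f[rr<30]
h=cv2.convexHull(f[:,:2].astype(np.float32))[:,0]; h=h[h[:,1]>p[1]+4]
A=np.c_[2*h,np.ones(len(h))];c=np.linalg.lstsq(A,(h**2).sum(1),rcond=None)[0];print("flange top z",f[:,2].mean(),"circ",c[:2],np.sqrt(c[2]+c[0]**2+c[1]**2),len(h))
e=P[278:320,250:315].reshape(-1,3);e=e[e[:,2]>p[2]+70];print("end z",np.median(e[:,2]),"p z",p[2])
# end face plane tilt
A=np.c_[e[:,:2]-e[:,:2].mean(0),np.ones(len(e))];k=abs(e[:,2]-np.median(e[:,2]))<3;print("end tilt",np.linalg.lstsq(A[k],e[k,2],rcond=None)[0],k.sum())
A=np.c_[f[:,:2]-f[:,:2].mean(0),np.ones(len(f))];print("flange tilt",np.linalg.lstsq(A,f[:,2],rcond=None)[0])
E
```

```text
[[615.2, -16.1, 20.0], [669.2, -95.0, 20.0], [536.2, -69.9, 20.0]] nest [602.7 -82.5  20. ] [601.2 -76.4  77.6]
[[ 117.2  601.5  -75.4   15.1  256. ]
 [ 123.2  601.1  -78.4   18.1  353. ]
 [ 129.2  601.2  -78.8   18.4  408. ]
 [ 135.2  601.1  -78.6   18.3  469. ]
 [ 141.3  601.2  -78.7   18.4  528. ]
 [ 147.3  601.2  -78.6   18.3  580. ]
 [ 153.3  601.4  -77.    17.   898. ]
 [ 160.6  601.5  -73.9   12.7 2078. ]]
(282, 213) [603.1 -55.3 111.6] 157
(262, 216) [593.6 -55.8 112.7] 158
(300, 216) [611.6 -57.4 111.2] 156
(282, 222) [602.8 -59.4 112.6] 158
flange top z 111.62077871216039 circ [601.54129615 -74.6749101 ] 23.776095865972376 24
end z 161.67557802965916 p z 77.61974260044683
end tilt [-5.14854878e-03 -3.76622990e-03  1.61648161e+02] 2706
flange tilt [-3.12430364e-03 -1.34423340e-02  1.11620779e+02]
```

Call:
servo_tool:
  motion:
    - [-7.7,1.7,30,0,-0.006,0.0,-1]
    - [-7.7,1.7,55,0,-0.006,0.0,-1]
    - [-7.7,1.7,70,0,-0.006,0,-1]
    - [-7.7,1.7,73,0,-0.006,0,-1]
    - [-7.7,1.7,73,0,-0.006,0,-1]
    - [-7.7,1.7,73,0,-0.006,0,-1]
    - [-7.7,1.7,73,0,-0.006,0,-1]
    - [-7.7,1.7,73,0,-0.006,0,-1]

```text
clock: 13.07
tool_pos: [603.8, -84.4, 5.8]
tool_rot: [3.14, 0.001, 1.504]
wrist_force: [0.6, -0.5, -3.1]
grip_width: 28.5
gripper_force: 70.0
```

```bash
cat > m.py <<'E'
from h import *
s=observe(); p,r=s["tool_pos"],s["tool_rot"]; im,d=camera('wrist'); P=wcloud(d,p,r);g=cv2.cvtColor(im,cv2.COLOR_BGR2GRAY)
print("t",s["clock"],p.round(2),r.round(4),"F",s["wrist_force"].round(1),"grip",s["grip_width"])
# project hole world positions to pixels by nearest cloud point on plate
hs=[(615.2,-16.1),(669.2,-95.0),(536.2,-69.9),(591.6,-149.4)]
on=(abs(P[...,2]-18.7)<4); res=[]
for h in hs:
    dd=np.where(on,np.hypot(P[...,0]-h[0],P[...,1]-h[1]),99); 
    v,u=np.unravel_index(np.nanargmin(dd),dd.shape)
    if np.nanmin(dd)<4 and 10<v<410:
        a,Q=holes(g,p,r,[(u,v)],11); a,Q=holes(g,p,r,np.round(a).astype(int),10); res.append((h,Q[0])); print("hole",h,a.round(1)[0],Q[0].round(1))
f=P.reshape(-1,3); zt=p[2]+35-0.9
f=f[(abs(f[:,2]-zt)<2.5)]; f=f[np.hypot(f[:,0]-p[0],f[:,1]-p[1])<28]
h=cv2.convexHull(f[:,:2].astype(np.float32))[:,0]; h=h[h[:,1]>p[1]+4]
from scipy.optimize import least_squares
c=least_squares(lambda c:np.hypot(h[:,0]-c[0],h[:,1]-c[1])-24,p[:2],loss="soft_l1",f_scale=.3).x
A=np.c_[f[:,:2]-f[:,:2].mean(0),np.ones(len(f))]
print("flange",c.round(2),"z",f[:,2].mean().round(2),"n",len(h),"resid",(np.hypot(*(h-c).T)-24).std().round(2),"tilt",np.linalg.lstsq(A,f[:,2],rcond=None)[0].round(4))
E
python3 m.py
```

```text
t 13.0667 [603.81 -84.44   5.82] [3.1400e+00 5.0000e-04 1.5035e+00] F [ 0.6 -0.5 -3.1] grip 28.462474657996676
hole (615.2, -16.1) [295.  111.7] [615.4 -16.3  20. ]
hole (669.2, -95.0) [394.3 247.1] [669.1 -94.9  20. ]
hole (536.2, -69.9) [161.4 221.4] [536.5 -70.   20. ]
hole (591.6, -149.4) [266.5 341. ] [ 589.3 -156.5   20. ]
flange [604.01 -82.81] z 39.73 n 28 resid 0.21 tilt [-2.70000e-03 -1.43000e-02  3.97267e+01]
```

Call:
servo_tool:
  motion:
    - [0.3,-1.2,5,0,0,0.0,-1]
    - [0.3,-1.2,5,0,0,0,-1]
    - [0.3,-1.2,5,0,0,0,-1]
    - [0.3,-1.2,5,0,0,0,-1]
    - [0.3,-1.2,5,0,0,0,-1]
    - [0.3,-1.2,5,0,0,0,-1]

```text
clock: 13.62
tool_pos: [601.2, -83.9, -0.7]
tool_rot: [-3.14, 0.0, 1.503]
wrist_force: [0.2, 0.3, -2.9]
grip_width: 28.5
gripper_force: 70.0
```

```bash
cat >> m.py <<'E'
n=P.reshape(-1,3); n=n[(abs(n[:,2]-18.7)<3)&(np.hypot(n[:,0]-603,n[:,1]+82.5)<57)&(np.hypot(n[:,0]-603,n[:,1]+82.5)>30)&(n[:,1]>-90)]
A=np.c_[n[:,:2]-n[:,:2].mean(0),np.ones(len(n))]; print("plate tilt",np.linalg.lstsq(A,n[:,2],rcond=None)[0].round(4),len(n))
Q=dict((h,q) for h,q in res); k=[(669.2,-95.0),(536.2,-69.9)]
if all(x in Q for x in k):
    N=(Q[k[0]]+Q[k[1]])/2; e=N[:2]-c; Rt=Rn.from_euler("xyz",r); print("nest",N.round(2),"err",e.round(2),"tool",Rt.inv().apply([*e,0]).round(2))
E
python3 m.py; python3 m.py
```

```text
t 13.6167 [601.22 -83.91  -0.69] [-3.1403e+00  3.0000e-04  1.5035e+00] F [ 0.2  0.3 -2.9] grip 28.512230757596534
hole (615.2, -16.1) [300.6 112.3] [615.3 -16.2  20. ]
hole (669.2, -95.0) [402.  252.3] [669.1 -94.9  20. ]
hole (536.2, -69.9) [162.  225.8] [536.6 -70.   20. ]
hole (591.6, -149.4) [271.3 342.7] [ 590.4 -152.1   20. ]
flange [601.47 -82.28] z 33.23 n 26 resid 0.22 tilt [-4.90000e-03 -1.97000e-02  3.32252e+01]
plate tilt [-1.20000e-03  1.10000e-03  1.89745e+01] 14217
nest [602.85 -82.44  20.  ] err [ 1.37 -0.16] tool [-0.07  1.38 -0.  ]
t 13.6667 [601.21 -83.9   -0.7 ] [-3.1402e+00  3.0000e-04  1.5034e+00] F [ 0.8  0.9 -1.8] grip 28.297795110980186
hole (615.2, -16.1) [300.4 112.4] [615.2 -16.2  20. ]
hole (669.2, -95.0) [402.1 252.3] [669.1 -94.9  20. ]
hole (536.2, -69.9) [162.  225.8] [536.6 -70.   20. ]
hole (591.6, -149.4) [271.3 341.7] [ 590.5 -151.3   20. ]
flange [601.53 -82.15] z 33.19 n 22 resid 0.24 tilt [-6.00000e-03 -1.88000e-02  3.31935e+01]
plate tilt [-9.00000e-04  6.00000e-04  1.89605e+01] 14224
nest [602.84 -82.42  20.  ] err [ 1.31 -0.27] tool [-0.18  1.33 -0.  ]
```

Call:
servo_tool:
  motion:
    - [-0.1,1.3,1,0,0,0.0,-1]
    - [-0.1,1.3,1,0,0,0,-1]
    - [-0.1,1.3,1,0,0,0,-1]
    - [-0.1,1.3,1,0,0,0,-1]
    - [-0.1,1.3,1,0,0,0,-1]
    - [-0.1,1.3,1,0,0,0,-1]

```text
clock: 14.22
tool_pos: [602.4, -84.1, -1.7]
tool_rot: [-3.14, 0.0, 1.503]
wrist_force: [0.7, -1.1, -2.9]
grip_width: 28.7
gripper_force: 70.0
```

```bash
python3 m.py|egrep 't |fl|nest'; python3 m.py |egrep 't |fl|nest'
```

```text
t 14.2167 [602.41 -84.07  -1.75] [-3.1401e+00  3.0000e-04  1.5035e+00] F [ 0.7 -1.1 -2.9] grip 28.700779659846443
flange [602.74 -82.37] z 32.17 n 20 resid 0.26 tilt [-4.20000e-03 -1.01000e-02  3.21654e+01]
plate tilt [-1.00000e-03  1.20000e-03  1.89595e+01] 14413
nest [602.84 -82.44  20.  ] err [ 0.1  -0.07] tool [-0.06  0.1  -0.  ]
t 14.2667 [602.4  -84.05  -1.75] [-3.1401e+00  3.0000e-04  1.5035e+00] F [ 0.2 -0.9 -2.3] grip 28.810928769188596
flange [602.63 -82.43] z 32.17 n 24 resid 0.24 tilt [-5.10000e-03 -1.48000e-02  3.21712e+01]
plate tilt [-1.20000e-03  1.00000e-03  1.89511e+01] 14374
nest [602.83 -82.42  20.  ] err [0.2  0.02] tool [ 0.03  0.2  -0.  ]
```

Call:
servo_tool:
  motion:
    - [0,0.1,2,0,0,0,-1]
    - [0,0.1,4,0,0,0,-1]
    - [0,0.1,6,0,0,0,-1]
    - [0,0.1,8,0,0,0,-1]
    - [0,0.1,9,0,0,0,-1]
    - [0,0.1,9,0,0,0,-1]

```text
clock: 14.82
tool_pos: [602.1, -84.0, -11.2]
tool_rot: [-3.139, 0.0, 1.503]
wrist_force: [-0.0, 0.4, -3.2]
grip_width: 28.8
gripper_force: 70.0
```

```bash
python3 m.py|egrep 't |fl|nest'
```

```text
t 14.8167 [602.12 -84.01 -11.23] [-3.1393e+00  2.0000e-04  1.5035e+00] F [-0.   0.4 -3.2] grip 28.840279811075916
flange [602.27 -82.36] z 22.66 n 25 resid 0.73 tilt [-6.10000e-03 -1.87000e-02  2.26633e+01]
plate tilt [-8.00000e-04  1.20000e-03  1.89443e+01] 15924
nest [602.83 -82.41  20.  ] err [ 0.57 -0.05] tool [-0.02  0.57 -0.  ]
```

Call:
servo_tool:
  motion:
    - [0,0.4,0.7,0,0,0,-1]
    - [0,0.4,1.2,0,0,0,-1]
    - [0,0.4,1.6,0,0,0,-1]
    - [0,0.4,1.8,0,0,0,-1]
    - [0,0.4,1.8,0,0,0,-1]
    - [0,0.4,1.8,0,0,0,-1]

```text
clock: 15.37
tool_pos: [602.9, -84.1, -12.5]
tool_rot: [-3.14, 0.0, 1.503]
wrist_force: [0.1, -0.3, -2.9]
grip_width: 28.6
gripper_force: 70.0
```

Call:
servo_tool:
  motion:
    - [0,0,0.4,0,0,0,-1]
    - [0,0,0.6,0,0,0,-1]
    - [0,0,0.6,0,0,0,-1]

```text
clock: 15.62
tool_pos: [602.9, -84.1, -13.2]
tool_rot: [-3.14, 0.0, 1.503]
wrist_force: [0.4, 0.2, -3.1]
grip_width: 28.3
gripper_force: 70.0
```

Call:
servo_tool:
  motion:
    - [0,0,0.4,0,0,0,-1]
    - [0,0,0.6,0,0,0,-1]
    - [0,0,0.6,0,0,0,-1]

```text
clock: 15.87
tool_pos: [602.9, -84.1, -13.8]
tool_rot: [-3.14, 0.0, 1.503]
wrist_force: [-0.1, -0.9, -3.4]
grip_width: 28.4
gripper_force: 70.0
```

Call:
servo_tool:
  motion:
    - [0,0,0.3,0,0,0,-1]
    - [0,0,0.5,0,0,0,-1]
    - [0,0,0.5,0,0,0,-1]

```text
clock: 16.12
tool_pos: [602.9, -84.1, -14.0]
tool_rot: [-3.14, 0.0, 1.503]
wrist_force: [-0.7, 0.3, 0.9]
grip_width: 28.7
gripper_force: 70.0
```

```bash
python3 m.py|egrep 't |fl|nest'
```

```text
t 16.1167 [602.91 -84.12 -13.95] [-3.1403e+00  3.0000e-04  1.5034e+00] F [-0.7  0.3  0.9] grip 28.72028486863244
flange [602.9  -79.37] z 19.76 n 33 resid 1.35 tilt [-4.50000e-03 -1.17000e-02  1.97556e+01]
plate tilt [-8.0000e-04  5.0000e-04  1.8963e+01] 16435
nest [602.83 -82.43  20.  ] err [-0.06 -3.06] tool [-3.06  0.14  0.  ]
```

Wrist force has reversed, which indicates floor contact, and the flange top is at plate level + 0.8 mm, where 1 mm is expected. I'll press lightly, release and retreat straight up.

Call:
servo_tool:
  motion:
    - [0,0,0.4,0,0,0,-1]
    - [0,0,0.4,0,0,0,-1]
  grip_force: 20

```text
clock: 16.33
tool_pos: [602.9, -84.1, -14.0]
tool_rot: [-3.14, 0.0, 1.503]
wrist_force: [-2.3, -0.3, 4.3]
grip_width: 28.6
gripper_force: 70.5
```

Call:
servo_tool:
  motion:
    - [0,0,0,0,0,0,-0.2]
    - [0,0,0,0,0,0,0.2]
    - [0,0,0,0,0,0,0.2]
    - [0,0,0,0,0,0,0.2]
    - [0,0,0,0,0,0,0.2]

```text
clock: 16.75
tool_pos: [603.1, -84.1, -14.7]
tool_rot: [-3.14, 0.0, 1.503]
wrist_force: [0.3, 0.7, 0.1]
grip_width: 50.9
gripper_force: 0.0
```

Call:
servo_tool:
  motion:
    - [0,0,-15,0,0,0,0.2]
    - [0,0,-35,0,0,0,0.2]
    - [0,0,-60,0,0,0,0.2]
    - [0,0,-90,0,0,0,0.2]
    - [0,0,-120,0,0,0,0.2]
    - [0,0,-150,0,0,0,0.2]
    - [0,0,-150,0,0,0,0.2]
    - [0,0,-150,0,0,0,0.2]

```text
clock: 17.42
tool_pos: [605.1, -84.4, 137.7]
tool_rot: [3.138, 0.001, 1.503]
wrist_force: [-0.2, -0.6, -0.4]
grip_width: 51.3
gripper_force: 0.0
```

```bash
python3 - <<'E'
from h import *
s=observe(); p,r=s["tool_pos"],s["tool_rot"]; im,d=camera('wrist'); P=wcloud(d,p,r).reshape(-1,3)
print(s["clock"],p.round(1),s["wrist_force"].round(1))
ro=np.hypot(P[:,0]-602.8,P[:,1]+82.4)
e=P[(ro<20)&(abs(P[:,2]-70)<6)]; A=np.c_[e[:,:2]-e[:,:2].mean(0),np.ones(len(e))]; print("end",np.linalg.lstsq(A,e[:,2],rcond=None)[0].round(4),e.mean(0).round(1),cv2.minEnclosingCircle(e[:,:2].astype(np.float32)),len(e))
f=P[(ro<24)&(ro>17)&(abs(P[:,2]-20)<5)]; A=np.c_[f[:,:2]-f[:,:2].mean(0),np.ones(len(f))]; print("flange",np.linalg.lstsq(A,f[:,2],rcond=None)[0].round(4),len(f))
n=P[(ro>32)&(ro<55)&(abs(P[:,2]-19)<4)];print("plate",np.median(n[:,2]))
for nm in("scene","side"):
    im,W=cloud(nm);W=W.reshape(-1,3);W=W[np.isfinite(W).all(1)]
    q=W[(abs(W[:,0]-498)<65)&(abs(W[:,1]+323)<65)&(W[:,2]>12)]; print(nm,"tray",q.mean(0).round(0) if len(q) else 0,len(q))
    for k,x,y in(("sleeve",617,229),("block",427,23),("blk2",740,-112),("centre",754,-35)):
        q=W[(abs(W[:,0]-x)<25)&(abs(W[:,1]-y)<25)&(W[:,2]>30)]; print(k,q.mean(0).round(1),q[:,2].max().round(1))
E
```

```text
17.4167 [605.1 -84.4 137.7] [-0.2 -0.6 -0.4]
end [-6.40000e-03 -2.65000e-02  6.98934e+01] [603.2 -81.6  69.9] ((603.3892211914062, -82.382568359375), 15.143007278442383) 1071
flange [-2.10000e-03 -8.90000e-03  1.98907e+01] 667
plate 18.930404899549693
scene tray [ 499. -318.   30.] 148
sleeve [617.8 227.9  61.4] 80.7
block [427.6  21.   46.6] 54.1
blk2 [ 740.  -112.5   37.7] 43.0
centre [754.1 -36.8  48.1] 66.8
side tray [ 500. -309.   31.] 228<stdin>:12: RuntimeWarning: Mean of empty slice.
  ret = um.true_divide(
Traceback (most recent call last):
ValueError: zero-size array to reduction operation maximum which has no identity
```

```bash
python3 -c "
from rig import *
print(job_done())"
```

```text
the job is handed in; nothing more can be done
None
```

The offcut is in the scrap tray and the bush stands flange down in the pocket: its flange top measures about 1 mm above the plate, as it should when seated on the floor. The job was handed in at about 17.5 s, and nothing else was moved.

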